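# Stand the slumped carton back in the row and close up the bookend

## Task

The last small carton in the row has slumped: it leans against its neighbour with its foot kicked out. Push its foot in with your fingertips until it stands upright, flat and square against its neighbour, and only then push the loose bookend along the bench until it rests square against that carton. Only push: do not lift the cartons or the bookend, keep the rest of the row standing where it is, and leave the other parts on the bench alone.

Things in the scene. Friction and masses are not known exactly. Their poses are not given: they have to be found in the camera images.
- divider: Fixed shelf divider at the robot's left end of the row: bent galvanised sheet 190 mm long (its x), 150 mm high, screwed to the bench. Origin on the bench, mid-foot of the face the row stands against. z up, x along the row's depth; the row runs from it along -y, flush and parallel to it.
- carton_a: Tallest carton, upright against the divider: 130 mm deep (x), 60 mm thick (y), 125 mm high, 0.4 kg. Origin: centre of its underside. y points to the divider, z up.
- carton_b: Second carton, upright against carton_a: 125 mm deep (x), 50 mm thick (y), 98 mm high, 0.3 kg. Origin: centre of its underside. y points to the divider, z up.
- carton_c: Slumped carton: 120 mm deep (x), 30 thick (y), 95 high (z), 0.2 kg. Origin: centre of its underside. z leans 20-28 deg to carton_b, top edge on its side; it stands on its inner lower edge, 32-45 mm out. Its outer lower edge is 10-14 mm off the bench: a lower fingertip goes under it. Pushed at 20-30 mm height its foot slides in and it stands up, at 2-10 N; below 17 deg it rights itself.
- bookend: Loose weighted bookend, 0.8 kg: galvanised upright plate 115 mm wide (x), 82 high, 4 thick, on the row-side end of a grey cast base 14 mm high that reaches 100 mm from the row-side face away from the row. Origin on the bench, mid-foot of the row-side face; y to the row, z up. It stands 75-140 mm beyond the slumped carton, slightly askew. Pushed low on the back of its upright it slides, at 4-12 N.
- coil_pack: Bystander: black ignition coil pack with four towers, 75 x 66 x 55 mm. Origin: centre of its underside.
- oil_filter: Bystander: white canister oil filter, 76 mm across, 82 mm high. Origin: centre of its underside.
- relay: Bystander: small black relay, 28 x 28 x 36 mm, standing pins up. Origin: centre of its underside.
- throttle_motor: Bystander: aluminium actuator motor, 56 x 56 x 60 mm with a connector on its +x side that reaches 48 mm from the middle. Origin: centre of its underside.
- spray_can: Bystander: spray can, 58 mm across, 150 mm high. Origin: centre of its underside.
- screwdriver: Bystander: screwdriver lying along its x axis. Origin: under its middle.
- bearing_ring: Bystander: steel bearing ring lying flat, 72 mm across, 18 mm high. Origin: centre of its underside.

How it is judged:
By the outcome, as a careful person would: the job done as asked, in the order asked, and still so for the second after the job is handed in, with the robot touching nothing.
It also fails if it takes over 48 s, if anything falls off the work surface, if the arm or the gripper's body presses on something with over 40 N, if the wrist force passes 120 N, or if a joint passes its speed limit or range.

## Robot

A 7-joint arm with a two-finger parallel gripper is mounted at the origin on the work surface. World frame = base frame: x ahead of the robot, y to its left, z up, the work surface at z = 0. Lengths are in m, angles in rad, forces in N, time in s.
With the tool pointing down it reaches from about 0.35 to 0.775 m from the base axis. Payload 3.1 kg.
Tool frame: the origin (TCP) lies on the centre line of the jaws, within the pads' length; the fingertips stand 19 mm ahead of it and the grasp point (between the pads) is the TCP; z points along the fingers, y is the line along which they close (so a half turn about z gives the same grasp; the last joint's range is limited). The gripper opens to 85 mm and grips with 20 to 120 N. Pads are 22 mm wide; open, the fingers measure 114 mm over their backs; the gripper's body (76 mm by 85 mm) begins 54 mm behind the grasp point. The pads swing forward as they close: fully open they stand 13 mm farther back than shut.
Start: joints at [-1.261, 0.311, 0.014, 1.512, -0.004, 1.319, -0.027], TCP at [0.189, 0.516, 0.25] pointing down, gripper open.
Joint ranges: [-2.7, 2.7], [-0.3, 1.91], [-1.27, 1.3], [0.12, 2.57], [-1.44, 4.58], [0.2, 2.03], [-3.05, 3.05]. Speed limits (rad/s): [2.79, 2.79, 3.14, 3.14, 3.14, 3.14, 3.14].

## Interface

Orientations are given as a 3x3 rotation matrix whose columns are the frame's x, y, z axes.
In Python, from plant import r, eyes gives the robot as it stands (r), with the cameras (eyes).
- The arm moves only by the shell command python3 drive.py 'ROWS' [OPENING]. ROWS is 1 to 5 rows, parted by semicolons, with the numbers parted by spaces; each row has 4 numbers: dx, dy, dz in m, then a turn about the tool's z in rad; each row is the pose to reach, as a shift and turn from the pose commanded when the command began, along the tool's axes at that moment; what a row does not reach only later rows make up. A row lasts 1/8 s, in which the tool goes at most 0.0625 m and 0.188 rad, less where a joint would pass 70% of its speed; a pose out of reach is approached as far as the arm can. OPENING is the finger opening in m, set as the command begins (- or left out keeps the last). The fingers move at their own pace and stop on an object; the grip force is fixed at half the most. Time passes only in rows, so rows that do not move let the fingers close. It prints the time, the measured TCP pose, the force, the opening and the grip force at its end. Input that does not fit is refused with a message, and nothing moves.
- r.get_obs(): the state, without advancing time (a new reading comes with each control period).
- eyes.camera(name): name is "side" or "top"; returns a dict with "image" (480x640x3 uint8, blue, green, red), "mtx" (3x3 intrinsics, pixels), "k1" (the pictures are not rectified: a ray, as slopes to the right and down, at radius r is drawn at 1 + k1 r^2 times it, then the intrinsics apply), "camera_from_world" (4x4, takes a point from world to camera coordinates). Camera axes: x right, y down, z forward; pixel columns grow to the right and rows downward; lengths in m; the calibration is good to about 2 mm. A picture is of the moment at which its call begins. There is no depth.
- r.job_done(): hands the job in; it is judged then, once.
The state is a dict: "t": time; "q": joint angles; "qvel": joint speeds; "joint_torque": joint torques, N m; "tcp_pos": TCP position; "tool_rot": TCP orientation; "contact_force": force on the tool from outside, world axes, zero at the start; "moment": the same for the moment, N m; "width": finger opening in m; "grasp_force": force on a finger pad.
Only numpy, scipy, OpenCV 4.12 (cv2) and the standard library are available. Lean on these libraries where they do the work, as an engineer would, in place of code of your own. Each camera call takes 0.05 s, during which the arm holds its last target. There are 200 camera calls.

## Working session

There is one attempt and no reset: what is moved stays moved. The work goes in short steps, Python scripts to look and compute and a shell command to move; the robot and the scene stay as the last step left them, time stands still between calls to the robot, and variables do not carry over. Pictures are saved under pics/ and viewed, at most 10 in all, crops included, and the job is handed in when it is done.

```bash
ls; mkdir -p pics
python3 - <<'E'
from plant import r, eyes
import cv2,numpy as np
o=r.get_obs();print(o['t'],o['tcp_pos'],o['tool_rot'],o['width'])
for n in('side','top'):
    c=eyes.camera(n);cv2.imwrite(f'pics/{n}0.png',c['image']);print(n,c['mtx'],c['k1'],c['camera_from_world'])
E
```

```text
drive.py
pics
plant.py
0.0 [0.18926741 0.51567876 0.24920491] [[-9.38790814e-01  3.44487021e-01 -7.07172073e-04]
 [ 3.44487728e-01  9.38788119e-01 -2.25217524e-03]
 [-1.11960397e-04 -2.35793352e-03 -9.99997214e-01]] 0.08532149686769253
side [[445.88386815   0.         320.85029646]
 [  0.         445.88386815 239.0091316 ]
 [  0.           0.           1.        ]] -0.013361320266122379 [[ 0.74078505 -0.67173194  0.00370331 -0.41366865]
 [-0.48503586 -0.53869469 -0.68887462  0.30918619]
 [ 0.46473404  0.50851178 -0.72487105  0.80547366]
 [ 0.          0.          0.          1.        ]]
top [[524.94330489   0.         316.81886787]
 [  0.         524.94330489 238.17091449]
 [  0.           0.           1.        ]] -0.034386746501939444 [[-0.00971867 -0.99993309 -0.00627324  0.02093282]
 [-0.99688021  0.01018004 -0.07827016  0.54683202]
 [ 0.07832878  0.00549298 -0.99691245  1.32393404]
 [ 0.          0.          0.          1.        ]]
```

View pics/side0.png

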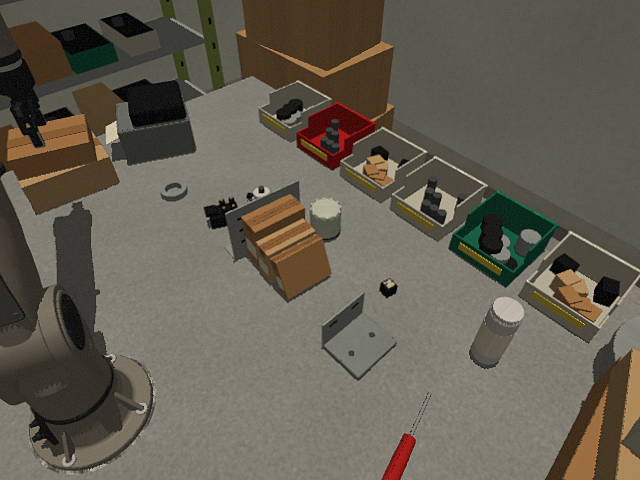

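View pics/top0.png

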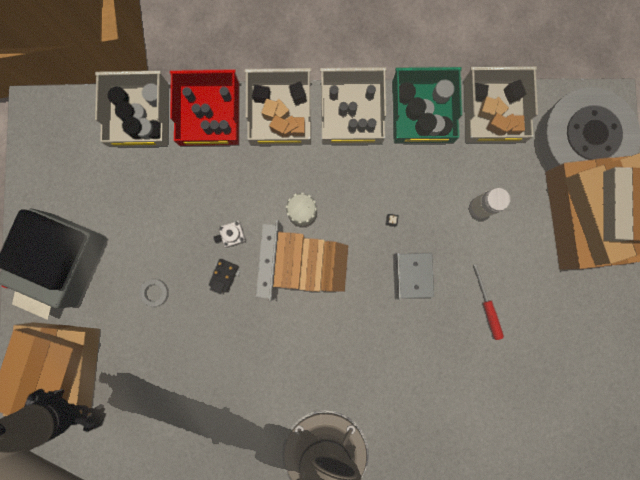

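The pictures show the row at the centre: in the top view the divider is at about (268,260), the slumped carton's outer side is at (345,265), and the bookend is at about (397–432, 253–298). The relay is near (392,220). I'll enlarge both.

Run:
```python
import cv2
a=cv2.imread('pics/top0.png')[210:320,250:450];cv2.imwrite('pics/t1.png',cv2.resize(a,None,fx=4,fy=4,interpolation=cv2.INTER_CUBIC))
a=cv2.imread('pics/side0.png')[180:380,220:420];cv2.imwrite('pics/s1.png',cv2.resize(a,None,fx=3,fy=3,interpolation=cv2.INTER_CUBIC))
```

```text
(no output)
```

View pics/t1.png

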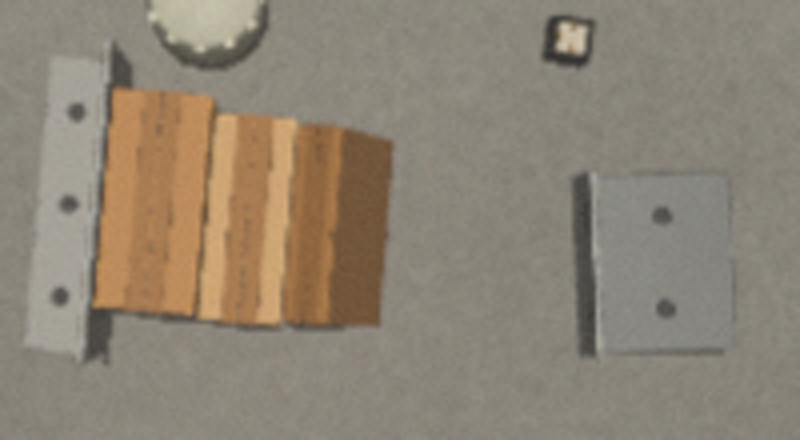

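View pics/s1.png

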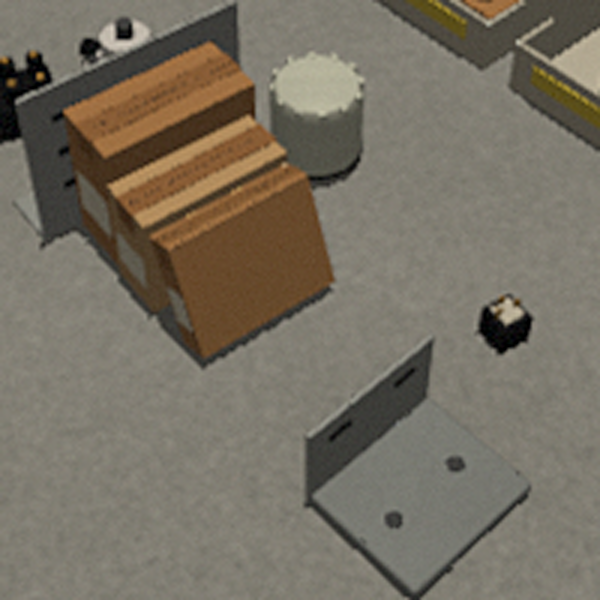

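The crops show, in top-crop pixels: carton_c's outer lower edge (393,140)–(380,325) and the bookend face foot (574,175)–(580,355). The bookend's base far corners are (732,175) and (735,350), and the relay is at (570,45). The side crop gives carton_c's lower corners (205,365) and (333,282).

```bash
cat > h.py <<'E'
import numpy as np,cv2
S=dict(mtx=np.array([[445.88386815,0,320.85029646],[0,445.88386815,239.0091316],[0,0,1]]),k1=-0.013361320266122379,T=np.array([[0.74078505,-0.67173194,0.00370331,-0.41366865],[-0.48503586,-0.53869469,-0.68887462,0.30918619],[0.46473404,0.50851178,-0.72487105,0.80547366]]))
P=dict(mtx=np.array([[524.94330489,0,316.81886787],[0,524.94330489,238.17091449],[0,0,1]]),k1=-0.034386746501939444,T=np.array([[-0.00971867,-0.99993309,-0.00627324,0.02093282],[-0.99688021,0.01018004,-0.07827016,0.54683202],[0.07832878,0.00549298,-0.99691245,1.32393404]]))
def at(C,uv,z):
    p=cv2.undistortPoints(np.array([[uv]],float),C['mtx'],np.array([C['k1'],0,0,0]))[0,0]
    R=C['T'][:,:3];o=-R.T@C['T'][:,3];d=R.T@np.array([*p,1]);return o+d*(z-o[2])/d[2]
def px(C,X):
    return cv2.projectPoints(np.array([X],float),cv2.Rodrigues(C['T'][:,:3])[0],C['T'][:,3],C['mtx'],np.array([C['k1'],0,0,0]))[0][0,0]
tc=lambda u,v:((u+.5)/4-.5+250,(v+.5)/4-.5+210)
sc=lambda u,v:((u+.5)/3-.5+220,(v+.5)/3-.5+180)
E
python3 - <<'E'
from h import *
np.set_printoptions(precision=4,suppress=True)
for n,u,v,z in [('divface',110,42,.15),('divface',84,360,.15),('a_outtop',213,97,.125),('a_outtop',196,316,.125),('b_outtop',297,120,.098),('b_outtop',281,325,.098),
 ('c_top',342,128,.088),('c_top',330,325,.088),('c_low',393,140,.012),('c_low',380,325,.012),('bk_foot',574,175,0),('bk_foot',580,355,0),('bk_top',597,173,.082),('bk_top',600,355,.082),('bk_far',732,175,.014),('bk_far',735,350,.014),('relay',570,40,.036)]:
    print(n,at(P,tc(u,v),z))
for n,u,v,z in [('c_low',205,360,.012),('c_low',333,282,.012),('bk_foot',307,503,0),('bk_top',306,437,.082),('bk_top',433,340,.082),('bk_far',415,592,.014),('bk_far',530,488,.014)]:
    print('side',n,at(S,sc(u,v),z))
E
```

```text
divface [0.58   0.1067 0.15  ]
divface [0.3963 0.1224 0.15  ]
a_outtop [0.5494 0.0478 0.125 ]
a_outtop [0.4204 0.0588 0.125 ]
b_outtop [ 0.5373 -0.002   0.098 ]
b_outtop [0.4141 0.009  0.098 ]
c_top [ 0.5329 -0.0294  0.088 ]
c_top [ 0.4136 -0.0206  0.088 ]
c_low [ 0.5303 -0.0644  0.012 ]
c_low [ 0.4116 -0.0544  0.012 ]
bk_foot [ 0.5071 -0.1822  0.    ]
bk_foot [ 0.3908 -0.1837  0.    ]
bk_top [ 0.5042 -0.1849  0.082 ]
bk_top [ 0.3937 -0.1843  0.082 ]
bk_far [ 0.5053 -0.282   0.014 ]
bk_far [ 0.3934 -0.281   0.014 ]
relay [ 0.5912 -0.1765  0.036 ]
side c_low [ 0.4126 -0.0554  0.012 ]
side c_low [ 0.53   -0.0644  0.012 ]
side bk_foot [ 0.3941 -0.1847  0.    ]
side bk_top [ 0.3927 -0.1846  0.082 ]
side bk_top [ 0.5056 -0.1855  0.082 ]
side bk_far [ 0.3967 -0.2822  0.014 ]
side bk_far [ 0.506  -0.2816  0.014 ]
```

```bash
cat >> h.py <<'E'
YAW=np.radians(85.1)
def delta(xyz):
    from plant import r, eyes
    o=r.get_obs();R=o['tool_rot'];a=np.arctan2(R[1,0],R[0,0])
    d=R.T@(np.array(xyz)-o['tcp_pos'])
    print('t',o['t'],'tcp',o['tcp_pos'].round(4),'tool d',d.round(4),'turn',round((a-YAW+np.pi)%(2*np.pi)-np.pi,4),'F',np.round(o['contact_force'],1),'w',round(o['width'],4))
E
python3 drive.py '-0.04 -0.04 0 0.11;-0.086 -0.087 0 0.24;-0.129 -0.13 0 0.36;-0.172 -0.174 0 0.48;-0.215 -0.217 0 0.6' 0
python3 -c "
from h import *;delta([.468,-.097,.12])"
```

```text
t: 0.72
tcp_pos: [0.317, 0.2364, 0.25]
tool_rot: [[-0.577, 0.817, -0.0], [0.817, 0.577, 0.0], [0.0, -0.0, -1.0]]
contact_force: [-0.1, 0.0, 0.4]
width: -0.0001
grasp_force: 0.0
t 0.725 tcp [0.317  0.2364 0.25  ] tool d [-0.3594 -0.069   0.13  ] turn 0.7007 F [-0.1  0.   0.4] w -0.0001
```

```bash
python3 drive.py '-0.06 -0.011 0 0.13;-0.12 -0.023 0 0.26;-0.18 -0.034 0 0.39;-0.24 -0.046 0 0.52;-0.3 -0.058 0 0.65' 0
python3 -c "
from h import *;delta([.468,-.097,.05])"
```

```text
t: 1.35
tcp_pos: [0.4437, -0.041, 0.2502]
tool_rot: [[0.035, 0.999, 0.0], [0.999, -0.035, 0.001], [0.001, 0.0, -1.0]]
contact_force: [1.2, 1.9, -0.2]
width: -0.0001
grasp_force: 0.0
t 1.35 tcp [ 0.4437 -0.041   0.2502] tool d [-0.0553  0.0262  0.2002] turn 0.051 F [ 1.2  1.9 -0.2] w -0.0001
```

```bash
python3 drive.py '-0.055 0.026 0.0 0.051;-0.055 0.026 0.06 0.051;-0.055 0.026 0.12 0.051;-0.055 0.026 0.18 0.051;-0.055 0.026 0.18 0.051' 0
python3 - <<'E'
from h import *
from plant import r, eyes
delta([.468,-.097,.046])
c=eyes.camera('side')
t=r.get_obs()['tcp_pos']
for z in (0,.019,.006,.032): print(z,px(S,t-[0,0,z]))
cv2.imwrite('pics/s2.png',cv2.resize(c['image'][180:380,220:420],None,fx=3,fy=3,interpolation=cv2.INTER_CUBIC))
E
```

```text
t: 1.98
tcp_pos: [0.4627, -0.0942, 0.0661]
tool_rot: [[0.083, 0.997, -0.012], [0.997, -0.083, 0.001], [-0.0, -0.012, -1.0]]
contact_force: [-0.8, -0.4, 1.0]
width: 0.0001
grasp_force: 0.0
t 1.975 tcp [ 0.4627 -0.0942  0.0661] tool d [-0.0023  0.0057  0.0201] turn 0.0029 F [-0.8 -0.4  1. ] w 0.0001
0 [318.76670306 280.89531858]
0.019 [318.76392098 286.50389296]
0.006 [318.76581461 282.68449566]
0.032 [318.76206912 290.24698562]
```

View pics/s2.png

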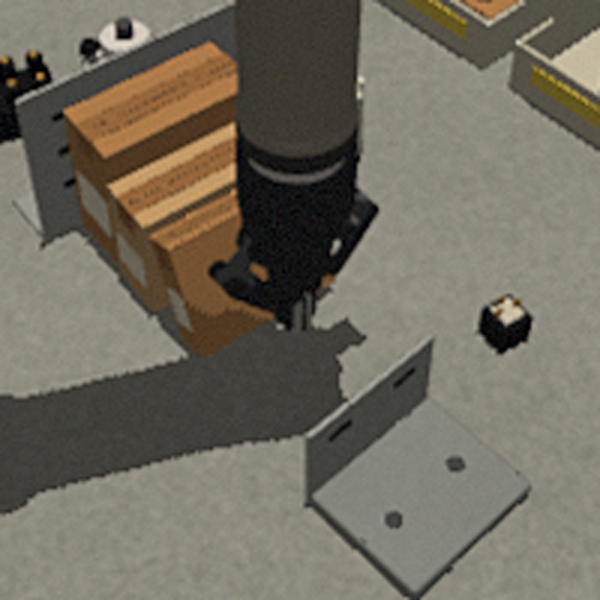

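The closed tip is at about (298,330) in the crop, which agrees with 19 mm ahead of the TCP. It stands clear between the carton and the bookend.

```bash
python3 drive.py '0 0.005 0.01 0;0 0.005 0.019 0;0 0.005 0.019 0;0.008 0.005 0.019 0;0.014 0.005 0.019 0' 0
python3 drive.py '0.005 0 0 0;0.01 0 0 0;0.014 0 0 0;0.018 0 0 0;0.022 0 0 0' 0
python3 -c "
from h import *;delta([.472,-.0374,.047])"
```

```text
t: 2.65
tcp_pos: [0.4742, -0.0807, 0.0517]
tool_rot: [[0.081, 0.997, 0.001], [0.997, -0.081, 0.001], [0.001, 0.001, -1.0]]
contact_force: [-0.2, 0.1, -0.4]
width: 0.0001
grasp_force: 0.0
t: 3.28
tcp_pos: [0.4756, -0.0602, 0.0513]
tool_rot: [[0.082, 0.997, 0.0], [0.997, -0.082, -0.001], [-0.001, 0.0, -1.0]]
contact_force: [-0.5, -3.3, -1.9]
width: -0.0001
grasp_force: 1.4
t 3.275 tcp [ 0.4756 -0.0602  0.0513] tool d [ 0.0225 -0.0055  0.0042] turn 0.0035 F [-0.5 -3.3 -1.9] w -0.0001
```

```bash
python3 drive.py '-0.008 -0.004 0.002 0;-0.008 -0.004 0.005 0;-0.003 -0.004 0.005 0;0.002 -0.004 0.005 0;0.006 -0.004 0.005 0' 0
python3 drive.py '0.003 0 0 0;0.006 0 0 0;0.009 0 0 0' 0
python3 -c "
from h import *;delta([.472,-.0374,.047])"
```

```text
t: 3.9
tcp_pos: [0.4721, -0.0535, 0.0462]
tool_rot: [[0.082, 0.997, -0.0], [0.997, -0.082, -0.001], [-0.001, -0.0, -1.0]]
contact_force: [0.1, -2.6, -0.1]
width: -0.0003
grasp_force: 0.8
t: 4.28
tcp_pos: [0.4729, -0.0441, 0.0463]
tool_rot: [[0.082, 0.997, 0.0], [0.997, -0.082, 0.0], [0.0, -0.0, -1.0]]
contact_force: [0.3, -1.5, 0.3]
width: 0.0003
grasp_force: 0.6
t 4.275 tcp [ 0.4729 -0.0441  0.0463] tool d [ 0.0066 -0.0014 -0.0007] turn 0.0037 F [ 0.3 -1.5  0.3] w 0.0003
```

```bash
python3 drive.py '0.002 -0.001 0 0.003;0.004 -0.001 0 0.003;0.006 -0.001 0 0.003;0.007 -0.001 0 0.003' 0
python3 -c "
from h import *;delta([.472,-.0374,.047])"
```

```text
t: 4.78
tcp_pos: [0.4723, -0.0428, 0.0466]
tool_rot: [[0.089, 0.996, 0.001], [0.996, -0.089, -0.007], [-0.007, 0.002, -1.0]]
contact_force: [-1.1, -12.1, -0.8]
width: -0.0
grasp_force: 0.0
t 4.775 tcp [ 0.4723 -0.0428  0.0466] tool d [ 0.0053 -0.0008 -0.0005] turn -0.0039 F [ -1.1 -12.1  -0.8] w -0.0
```

```bash
python3 drive.py '-0.02 0 0 0;-0.05 0 0 0;-0.05 0 -0.06 0;-0.1 0 -0.09 0;-0.15 0 -0.12 0' 0
python3 - <<'E'
from h import *
from plant import r, eyes
delta([.442,-.235,.20])
a=eyes.camera('side')['image'][180:380,220:420];b=eyes.camera('top')['image'][210:320,250:450]
a=cv2.resize(a,None,fx=3,fy=3,interpolation=cv2.INTER_CUBIC);cv2.imwrite('pics/s3.png',a)
b=cv2.resize(b,None,fx=4,fy=4,interpolation=cv2.INTER_CUBIC);cv2.imwrite('pics/t3.png',b)
E
```

```text
t: 5.4
tcp_pos: [0.4605, -0.1862, 0.1678]
tool_rot: [[0.081, 0.997, 0.002], [0.997, -0.081, 0.002], [0.002, 0.002, -1.0]]
contact_force: [1.1, -0.7, -0.5]
width: -0.0001
grasp_force: 0.0
t 5.4 tcp [ 0.4605 -0.1862  0.1678] tool d [-0.0501 -0.0144 -0.0323] turn 0.0042 F [ 1.1 -0.7 -0.5] w -0.0001
```

View pics/s3.png

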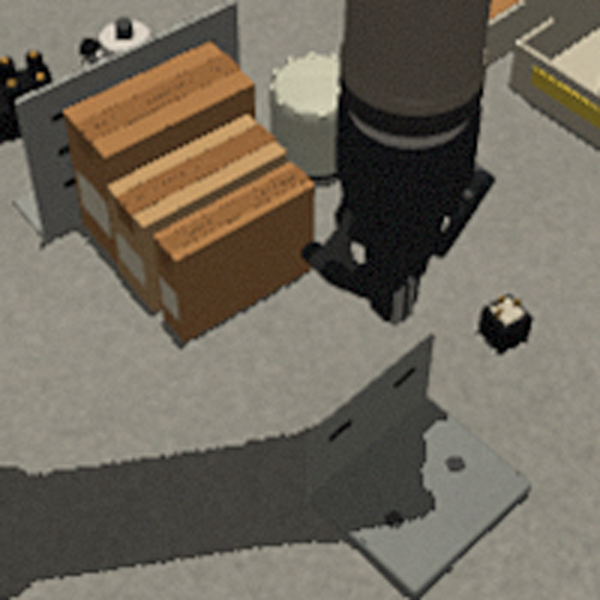

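View pics/t3.png

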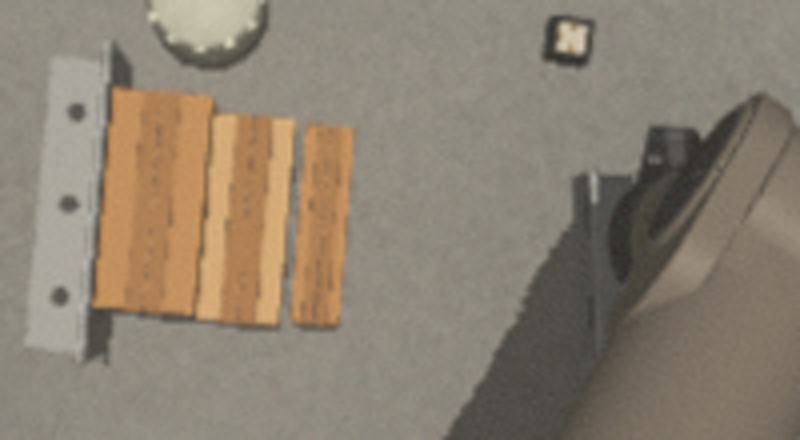

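The carton stands upright, but a gap of about 11 crop px (about 6 mm) to carton_b remains (293 to 304 in the top crop). I'll push it home with the fingers part open so it stays square.

Run:
```python
from h import *
for u,v,z in [(354,126,.095),(340,325,.095),(304,123,.095),(292,322,.095),(295,118,.098),(279,325,.098)]: print(at(P,tc(u,v),z).round(4))
delta([.465,-.085,.048])
```

```text
[ 0.5335 -0.0364  0.095 ]
[ 0.4137 -0.0265  0.095 ]
[ 0.5357 -0.0062  0.095 ]
[0.4158 0.0023 0.095 ]
[ 0.5385 -0.0008  0.098 ]
[0.4141 0.0102 0.098 ]
t 5.5 tcp [ 0.4606 -0.1946  0.1707] tool d [ 0.1102 -0.0071  0.1221] turn -0.0093 F [ 0.1  0.1 -0.2] w -0.0001
```

```bash
python3 drive.py '0.05 0 0 0;0.1 -0.003 0.02 0.004;0.1 -0.003 0.06 0.004;0.1 -0.003 0.115 0.004;0.1 -0.003 0.119 0.004' 0.05
python3 -c "
from h import *;delta([.470,-.0374,.048])"
```

```text
t: 6.12
tcp_pos: [0.4613, -0.0849, 0.0441]
tool_rot: [[0.088, 0.996, -0.01], [0.996, -0.088, 0.002], [0.001, -0.01, -1.0]]
contact_force: [-0.8, 0.1, -0.6]
width: 0.0499
grasp_force: 0.0
t 6.125 tcp [ 0.4613 -0.0849  0.0441] tool d [ 0.0481  0.0044 -0.0039] turn -0.0029 F [-0.8  0.1 -0.6] w 0.0499
```

```bash
python3 drive.py '0.02 0.004 -0.003 -0.003;0.034 0.004 -0.003 -0.003;0.038 0.004 -0.003 -0.003;0.041 0.004 -0.003 -0.003'
python3 -c "
from h import *;delta([.470,-.0374,.048])"
```

```text
t: 6.62
tcp_pos: [0.4734, -0.0467, 0.0511]
tool_rot: [[0.086, 0.996, 0.002], [0.996, -0.086, -0.0], [-0.0, 0.002, -1.0]]
contact_force: [0.3, -0.9, 2.9]
width: 0.0502
grasp_force: 0.0
t 6.625 tcp [ 0.4734 -0.0467  0.0511] tool d [ 0.009  -0.0041  0.0031] turn -0.0005 F [ 0.3 -0.9  2.9] w 0.0502
```

```bash
python3 drive.py '0.003 -0.001 0 0;0.005 -0.001 0 0;0.007 -0.001 0 0;0.008 -0.001 0 0'
python3 -c "
from h import *;delta([.470,-.0374,.048])"
python3 drive.py '0.002 0 0 0;0.004 0 0 0;0.004 0 0 0'
```

```text
t: 7.12
tcp_pos: [0.4722, -0.0416, 0.0506]
tool_rot: [[0.088, 0.996, 0.0], [0.996, -0.088, -0.004], [-0.004, 0.0, -1.0]]
contact_force: [-2.0, -6.6, 4.1]
width: 0.0502
grasp_force: 0.0
t 7.125 tcp [ 0.4722 -0.0416  0.0506] tool d [ 0.004  -0.0026  0.0025] turn -0.0028 F [-2.  -6.6  4.1] w 0.0502
t: 7.5
tcp_pos: [0.4722, -0.0414, 0.0506]
tool_rot: [[0.091, 0.996, 0.0], [0.996, -0.091, -0.008], [-0.008, 0.001, -1.0]]
contact_force: [-1.7, -12.7, 3.2]
width: 0.0502
grasp_force: 0.0
```

```bash
python3 drive.py '-0.02 0 0 0;-0.06 0 0 0;-0.06 0 -0.06 0;-0.11 0 -0.09 0;-0.16 0 -0.12 0' 0.05
python3 - <<'E'
from h import *
from plant import r, eyes
delta([.442,-.235,.20])
R=lambda a,f:cv2.resize(a,None,fx=f,fy=f,interpolation=cv2.INTER_CUBIC)
a=R(eyes.camera('side')['image'][225:325,230:330],4);b=R(eyes.camera('top')['image'][220:300,250:350],4)
im=np.zeros((400,800,3),np.uint8);im[:,:400]=a;im[:320,400:]=b;cv2.imwrite('pics/c4.png',im)
E
```

```text
t: 8.12
tcp_pos: [0.4592, -0.1934, 0.1711]
tool_rot: [[0.083, 0.997, -0.0], [0.997, -0.083, 0.002], [0.002, -0.0, -1.0]]
contact_force: [1.5, 0.1, -0.2]
width: 0.0498
grasp_force: 0.0
t 8.125 tcp [ 0.4592 -0.1934  0.1711] tool d [-0.0429 -0.0137 -0.029 ] turn 0.0027 F [ 1.5  0.1 -0.2] w 0.0498
```

View pics/c4.png

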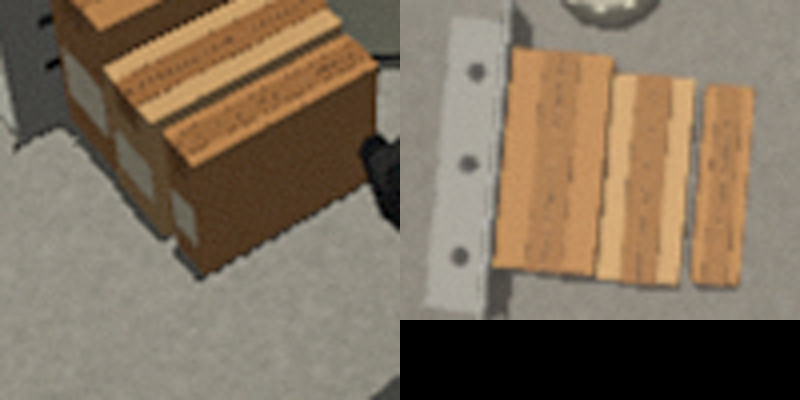

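Run:
```python
from h import *
s=lambda u,v:((u+.5)/4-.5+230,(v+.5)/4-.5+225)
t=lambda u,v:((u-400+.5)/4-.5+250,(v+.5)/4-.5+220)
ax=np.array([.0852,.9964])
def p(n,C,uv,z):
    X=at(C,uv,z);print(n,X.round(4),'along row',round(float(ax@X[:2]),4))
p('c low near',S,s(200,278),0);p('c top near out',S,s(193,166),.095);p('c top near in',S,s(163,128),.095);p('c top far out',S,s(377,67),.095)
p('c low inner',S,s(175,247),0);p('b low outer',S,s(165,240),0);p('b top near out',S,s(153,122),.098)
p('T c out',P,t(755,86),.095);p('T c out',P,t(740,287),.095);p('T c in',P,t(705,84),.095);p('T c in',P,t(692,285),.095)
p('T b',P,t(694,78),.098);p('T b',P,t(680,286),.098)
p('T div',P,t(512,0),.15)
p('T div',P,t(487,315),.15)
```

```text
c low near [ 0.4133 -0.0243  0.    ] along row 0.011
c top near out [ 0.4157 -0.0253  0.095 ] along row 0.0102
c top near in [0.4202 0.0056 0.095 ] along row 0.0414
c top far out [ 0.5332 -0.0371  0.095 ] along row 0.0085
c low inner [0.4163 0.0019 0.    ] along row 0.0373
b low outer [0.4152 0.0095 0.    ] along row 0.0449
b top near out [0.4174 0.0102 0.098 ] along row 0.0457
T c out [ 0.5335 -0.037   0.095 ] along row 0.0086
T c out [ 0.4125 -0.0265  0.095 ] along row 0.0088
T c in [ 0.5351 -0.0068  0.095 ] along row 0.0388
T c in [0.414  0.0024 0.095 ] along row 0.0376
T b [ 5.385e-01 -2.000e-04  9.800e-02] along row 0.0457
T b [0.4135 0.0096 0.098 ] along row 0.0448
T div [0.5811 0.1055 0.15  ] along row 0.1546
T div [0.3991 0.1206 0.15  ] along row 0.1542
```

The carton has not moved: a gap of about 7 mm remains even though the push met 12 N. I'll push again and look while pressing to see what is blocking it.

```bash
python3 drive.py '0.05 0 0 0;0.1 -0.001 0.02 0;0.1 -0.001 0.06 0;0.1 -0.001 0.115 0;0.115 -0.001 0.122 0' 0.05
python3 -c "
from h import *;delta([.470,-.0414,.049])"
```

```text
t: 8.85
tcp_pos: [0.4637, -0.0782, 0.0448]
tool_rot: [[0.088, 0.996, -0.01], [0.996, -0.088, 0.001], [-0.0, -0.01, -1.0]]
contact_force: [-0.7, -0.1, 0.1]
width: 0.0499
grasp_force: 0.0
t 8.85 tcp [ 0.4637 -0.0782  0.0448] tool d [ 0.0372  0.003  -0.0043] turn -0.003 F [-0.7 -0.1  0.1] w 0.0499
```

```bash
python3 drive.py '0.012 0.002 -0.002 -0.003;0.024 0.002 -0.002 -0.003;0.028 0.002 -0.002 -0.003;0.028 0.002 -0.002 -0.003' | sed -n '1,2p;4p'
python3 drive.py '0.002 0 0 0;0.004 0 0 0'| sed -n '1,2p;4p'
python3 drive.py '0.002 0 0 0;0.004 0 0 0'| sed -n '1,2p;4p'
python3 drive.py '0.002 0 0 0;0.004 0 0 0'| sed -n '1,2p;4p'
python3 - <<'E'
from h import *
from plant import r, eyes
R=lambda a,f:cv2.resize(a,None,fx=f,fy=f,interpolation=cv2.INTER_CUBIC)
print(r.get_obs()['moment'].round(2))
a=R(eyes.camera('side')['image'][205:325,230:350],4);b=R(eyes.camera('top')['image'][220:300,250:330],4)
im=np.zeros((480,800,3),np.uint8);im[:,:480]=a;im[:320,480:]=b;cv2.imwrite('pics/c5.png',im)
E
```

```text
t: 9.35
tcp_pos: [0.4731, -0.051, 0.0512]
contact_force: [0.1, -0.1, 1.4]
t: 9.6
tcp_pos: [0.4727, -0.0478, 0.0504]
contact_force: [-0.2, 0.1, 0.0]
t: 9.85
tcp_pos: [0.4733, -0.0439, 0.0505]
contact_force: [-0.6, -0.5, 2.4]
t: 10.1
tcp_pos: [0.4736, -0.0416, 0.0506]
contact_force: [-1.3, -6.8, 2.0]
[-1.12  0.09  0.02]
```

View pics/c5.png

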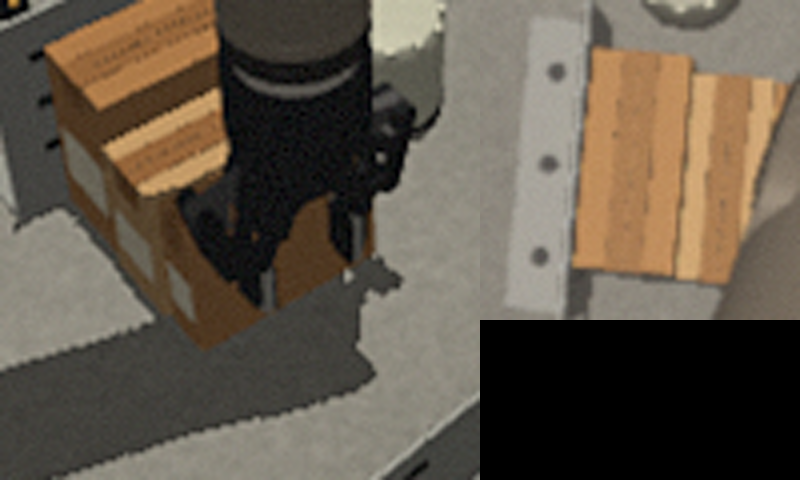

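```bash
python3 - <<'E'
from h import *
from plant import r, eyes
o=r.get_obs();print(o['t'],o['tcp_pos'].round(4),o['contact_force'].round(2),o['moment'].round(3))
s=lambda u,v:((u+.5)/4-.5+230,(v+.5)/4-.5+205)
ax=np.array([.0852,.9964])
def p(n,C,uv,z):
    X=at(C,uv,z);print(n,X.round(4),'along row',round(float(ax@X[:2]),4))
p('c low near',S,s(205,348),0)
p('b top near out',S,s(145,196),.098)
# difference of unoccluded region: pressed vs released
a=cv2.imread('pics/c4.png')[:,:400];b=cv2.imread('pics/c5.png')[80:480,:400]
d=cv2.absdiff(a,b)[150:290,140:240].max(2);print(d.mean())
print(cv2.phaseCorrelate(a[170:250,165:200].mean(2).astype(np.float32),b[170:250,165:200].mean(2).astype(np.float32)))
E
python3 drive.py '0.003 0 0 0;0.003 0 0 0'
python3 -c "
from plant import r, eyes
o=r.get_obs();print(o['contact_force'].round(2),o['moment'].round(3))"
```

```text
10.2 [ 0.4735 -0.0416  0.0505] [-0.87 -5.15  2.1 ] [-0.765  0.052  0.011]
c low near [ 0.4197 -0.0208  0.    ] along row 0.015
b top near out [0.4168 0.0163 0.098 ] along row 0.0518
32.2075
((-2.1737524832417066, -0.8983798501554361), 0.09852547943592072)
t: 10.45
tcp_pos: [0.4737, -0.041, 0.051]
tool_rot: [[0.086, 0.996, 0.001], [0.996, -0.086, -0.005], [-0.005, 0.002, -1.0]]
contact_force: [-1.3, -8.9, 5.5]
width: 0.0498
grasp_force: 0.0
[-1.3  -8.89  5.5 ] [-1.351  0.297 -0.003]
```

Pressed, the finger force points down on the carton (Fz +5). So the contact is too high with the fingers open: the carton tips and jams instead of sliding. I'll retry with the fingers shut, which puts the tip at its lowest.

```bash
python3 drive.py '-0.012 0 0 0;-0.024 0 0 0;-0.024 -0.001 0 0;-0.024 -0.001 0.003 0;-0.024 -0.001 0.006 0' 0
python3 -c "
from h import *;delta([.4715,-.0434,.045])"
```

```text
t: 11.08
tcp_pos: [0.4706, -0.0596, 0.0439]
tool_rot: [[0.082, 0.997, -0.0], [0.997, -0.082, 0.001], [0.001, -0.0, -1.0]]
contact_force: [-0.1, 0.5, -0.6]
width: 0.0001
grasp_force: 0.0
t 11.075 tcp [ 0.4706 -0.0596  0.0439] tool d [ 0.0162 -0.0004 -0.0011] turn 0.0037 F [-0.1  0.5 -0.6] w 0.0001
```

```bash
python3 drive.py '0.005 0 0 0.003;0.01 0 0 0.003;0.014 0 -0.0005 0.003'| sed -n '1,2p;4p'
for i in 1 2 3; do python3 drive.py '0.0015 0 0 0;0.003 0 0 0'| sed -n '1,2p;4p'; done
python3 -c "
from h import *;delta([.4715,-.0354,.045])
from plant import r, eyes
print(r.get_obs()['moment'].round(3))"
```

```text
t: 11.45
tcp_pos: [0.472, -0.0457, 0.0448]
contact_force: [0.1, -0.7, 1.1]
t: 11.7
tcp_pos: [0.4722, -0.0434, 0.0449]
contact_force: [0.0, 0.0, 0.0]
t: 11.95
tcp_pos: [0.4722, -0.0427, 0.0448]
contact_force: [0.2, -6.9, -1.4]
t: 12.2
tcp_pos: [0.4722, -0.0427, 0.0448]
contact_force: [-0.6, -11.6, -2.1]
t 12.2 tcp [ 0.4722 -0.0427  0.0448] tool d [ 0.0072 -0.0013 -0.0003] turn -0.0047 F [ -0.6 -11.6  -2.1] w 0.0001
[-1.95   0.091 -0.103]
```

Run:
```python
from h import *
from plant import r, eyes
im=eyes.camera('side')['image'];cv2.imwrite('pics/raw_press.png',im)
S3=cv2.imread('pics/s3.png')
# released reference: s3 (3x crop, origin 220,180) and pressed c5 (4x, origin 230,205), released c4 (4x, origin 230,225)
now=cv2.resize(im[180:380,220:420],None,fx=12,fy=12,interpolation=cv2.INTER_CUBIC)
def up(a,f,ox,oy): 
    b=cv2.resize(a,None,fx=12/f,fy=12/f,interpolation=cv2.INTER_CUBIC);return b,ox,oy
rel=up(cv2.imread('pics/c4.png')[:,:400],4,230,225)
prs=up(cv2.imread('pics/c5.png')[:,:480],4,230,205)
cur=(now,220,180)
def find(ref,dst,x0,y0,x1,y1):
    A,ax,ay=ref;B,bx,by=dst
    t=A[int((y0-ay)*12):int((y1-ay)*12),int((x0-ax)*12):int((x1-ax)*12)]
    m=6;ys=int((y0-m-by)*12);xs=int((x0-m-bx)*12);ys0=max(ys,0);xs0=max(xs,0)
    R=B[ys0:int((y1+m-by)*12),xs0:int((x1+m-bx)*12)]
    q=cv2.matchTemplate(R,t,cv2.TM_CCOEFF_NORMED);_,v,_,p=cv2.minMaxLoc(q)
    return ((xs0+p[0])/12+bx-x0,(ys0+p[1])/12+by-y0,round(v,3))
for n,d in(('pressed c5',prs),('now',cur)):
    print(n,'c label',find(rel,d,272,270,281,288),'b label',find(rel,d,258,256,270,275),'a label',find(rel,d,244,235,256,254))
X=np.array([.416,-.01,.04]);print(px(S,X+np.array([.0852,.9964,0])*.006)-px(S,X))
```

```text
pressed c5 c label (-0.8333333333333144, -1.1666666666666856, 0.733) b label (0.0, 0.0, 0.985) a label (0.0, 0.0, 0.988)
now c label (-1.0833333333333144, -1.4166666666666856, 0.742) b label (-0.16666666666668561, -0.08333333333331439, 0.97) a label (-0.08333333333334281, -0.08333333333334281, 0.988)
[-1.52061758 -1.73066489]
```

While pressed, the carton sits about 5 mm further in, practically flush, and it comes back out when I retract fast under load. So I'll unload slowly and look at the label.

```bash
cat >> h.py <<'E'
def labels():
    from plant import r, eyes
    im=eyes.camera('side')['image']
    up=lambda a,f:cv2.resize(a,None,fx=f,fy=f,interpolation=cv2.INTER_CUBIC)
    A=up(cv2.imread('pics/c4.png')[:,:400],3);B=up(im[180:380,220:420],12)
    for n,x0,y0,x1,y1 in(('c',272,270,281,288),('b',258,256,270,275)):
        t=A[(y0-225)*12:(y1-225)*12,(x0-230)*12:(x1-230)*12];R=B[(y0-186)*12:(y1-174)*12,(x0-226)*12:(x1-214)*12]
        _,v,_,p=cv2.minMaxLoc(cv2.matchTemplate(R,t,cv2.TM_CCOEFF_NORMED));print(n,p[0]/12-6,p[1]/12-6,round(v,2))
    return im
E
python3 drive.py '-0.001 0 0 0;-0.002 0 0 0;-0.003 0 0 0;-0.004 0 0 0;-0.005 0 0 0'| sed -n '1,2p;4p'
python3 -c "
from h import *;labels()"
python3 drive.py '-0.001 0 0 0;-0.002 0 0 0;-0.003 0 0 0;-0.004 0 0 0;-0.005 0 0 0'| sed -n '1,2p;4p'
python3 -c "
from h import *;labels()"
python3 drive.py '-0.001 0 0 0;-0.002 0 0 0;-0.004 0 0 0;-0.007 0 0 0;-0.01 0 0 0'| sed -n '1,2p;4p'
python3 -c "
from h import *;labels()"
```

```text
t: 12.88
tcp_pos: [0.4722, -0.0427, 0.0448]
contact_force: [0.2, -4.2, -1.4]
c -1.083333333333333 -1.416666666666667 0.74
b -0.08333333333333304 0.0 0.97
t: 13.55
tcp_pos: [0.4718, -0.0471, 0.0449]
contact_force: [0.7, 0.5, 0.5]
c -1.5 -1.75 0.73
b -0.08333333333333304 0.08333333333333304 0.97
t: 14.22
tcp_pos: [0.4709, -0.0577, 0.0448]
contact_force: [0.0, 0.4, -1.0]
c -1.25 -1.083333333333333 0.78
b -0.16666666666666696 -0.08333333333333304 0.97
```

```bash
python3 drive.py '-0.01 0 0 0;-0.04 0 0 0;-0.05 0 -0.05 0;-0.1 0 -0.1 0;-0.15 0 -0.12 0'| sed -n '1,2p;4p'
python3 - <<'E'
from h import *
from plant import r, eyes
labels()
im=eyes.camera('top')['image'];cv2.imwrite('pics/raw_top.png',im)
old=cv2.imread('pics/t3.png')[::,::][2::4,2::4]
for y in(250,260,270):
    print(y,'now',im[y-1:y+2,318:344].mean((0,2)).astype(int));print('   old',old[y-211:y-208,68:94].mean((0,2)).astype(int))
E
```

```text
t: 14.9
tcp_pos: [0.4592, -0.2078, 0.1672]
contact_force: [1.4, -0.2, -0.5]
c -1.25 -1.0 0.79
b -0.16666666666666696 -0.08333333333333304 0.97
250 now [162 167 167 167 153 144 146 144 137 131 129 124 125 132 136 145 148 124
 129 139 139 138 138 138 137 138]
   old [165 165 168 168 155 117 122 124 140 143 131 128 129 122 127 128 126 139
 143 142 140 138 139 137 138 139]
260 now [167 168 169 168 139 138 145 132 126 128 123 126 132 117 133 144 129 133
 140 138 138 136 137 135 138 137]
   old [167 166 168 160 119 126 131 145 143 119 123 130 126 127 127 130 141 144
 144 135 134 136 136 134 134 136]
270 now [168 168 168 133 132 144 121 124 128 125 128 128 121 136 143 132 134 139
 137 136 137 139 139 137 135 137]
   old [166 168 161 120 125 135 145 145 144 132 129 129 118 123 130 138 143 148
 129 130 139 140 138 136 136 136]
```

The gap has closed in the top image: the dark strip between b and c is gone, and carton_c's outer edge is about 2.5 px further in. Next, the bookend: fingers part open, down behind its upright.

Run:
```python
from h import *
im=cv2.imread('pics/raw_top.png').astype(float)
ax=np.array([.0852,.9964])
for y in(246,252,258,264,270,276,282):
    p=im[y-1:y+2,325:342].mean(0);d=p[:,2]-p[:,0]  # brown: red-blue
    i=np.where(d>np.median(d[:5])/2)[0].max();f=i+(d[i]-np.median(d[:5])/2)/(d[i]-d[i+1])
    X=at(P,(325+f,y),.095);print(y,round(325+f,2),X.round(4),round(float(ax@X[:2]),4))
delta([.447,-.224,.045])
```

```text
246 335.81 [ 0.5218 -0.0307  0.095 ] 0.0139
252 335.31 [ 0.5073 -0.0293  0.095 ] 0.014
258 334.8 [ 0.4928 -0.0279  0.095 ] 0.0142
264 334.34 [ 0.4783 -0.0266  0.095 ] 0.0143
270 333.78 [ 0.4638 -0.0251  0.095 ] 0.0145
276 333.35 [ 0.4494 -0.0238  0.095 ] 0.0145
282 332.74 [ 0.435  -0.0222  0.095 ] 0.0149
t 15.0 tcp [ 0.4575 -0.2173  0.1692] tool d [-0.0067 -0.0109  0.1242] turn -0.0129 F [ 0.2 -1.   0.7] w 0.0001
```

```bash
python3 drive.py '-0.008 -0.01 0 -0.011;-0.008 -0.01 0.04 -0.011;-0.008 -0.01 0.08 -0.011;-0.008 -0.01 0.118 -0.011;-0.008 -0.01 0.121 -0.011' 0.06| sed -n '1,2p;4p'
python3 drive.py '0.004 0 0 0;0.008 0 0 0'| sed -n '1,2p;4p'
python3 -c "
from h import *;delta([.447,-.199,.045])"
```

```text
t: 15.62
tcp_pos: [0.4438, -0.2114, 0.0407]
contact_force: [-0.2, -0.5, 0.4]
t: 15.88
tcp_pos: [0.4492, -0.206, 0.0453]
contact_force: [0.4, -0.0, -0.3]
t 15.875 tcp [ 0.4492 -0.206   0.0453] tool d [ 0.0068 -0.0027  0.0003] turn 0.0111 F [ 0.4 -0.  -0.3] w 0.0599
```

```bash
python3 drive.py '0.005 -0.002 0 0.011;0.012 -0.002 0 0.011;0.02 -0.002 0 0.011;0.03 -0.002 0 0.011;0.04 -0.002 0 0.011'| sed -n '1,2p;4p'
python3 -c "
from h import *;delta([.461,-.065,.046])"
python3 drive.py '0.01 0 0 0;0.02 0 0 0;0.03 0 0 0;0.04 0 0 0;0.05 0 0 0'| sed -n '1,2p;4p'
python3 -c "
from h import *;delta([.461,-.065,.046])"
```

```text
t: 16.5
tcp_pos: [0.4495, -0.1683, 0.0448]
contact_force: [-0.1, -5.9, 3.8]
t 16.5 tcp [ 0.4495 -0.1683  0.0448] tool d [ 0.1039  0.0024 -0.0016] turn -0.0022 F [-0.1 -5.9  3.8] w 0.0602
t: 17.12
tcp_pos: [0.4538, -0.1187, 0.0448]
contact_force: [-1.0, -7.3, 4.5]
t 17.125 tcp [ 0.4538 -0.1187  0.0448] tool d [ 0.0541  0.0025 -0.0014] turn -0.0024 F [-1.  -7.3  4.5] w 0.0602
```

```bash
python3 drive.py '0.01 0 0 0;0.02 0 0 0;0.03 0 -0.001 0;0.039 0 -0.001 0;0.047 0 -0.001 0'| sed -n '1,2p;4p'
python3 drive.py '0.005 0 0 0;0.01 0 0 0;0.014 0 0 0;0.017 0 0 0'| sed -n '1,2p;4p'
python3 -c "
from h import *;delta([.461,-.047,.046])"
```

```text
t: 17.75
tcp_pos: [0.457, -0.0692, 0.0448]
contact_force: [-0.9, -4.6, 1.0]
t: 18.25
tcp_pos: [0.4587, -0.0522, 0.0448]
contact_force: [-0.4, -5.4, 1.3]
t 18.25 tcp [ 0.4587 -0.0522  0.0448] tool d [ 0.0053  0.0019 -0.0012] turn -0.0004 F [-0.4 -5.4  1.3] w 0.0603
```

```bash
python3 drive.py '0.002 0 0 0;0.004 0 0 0'| sed -n '1,2p;4p'
for i in 1 2 3 4; do python3 drive.py '0.001 0 0 0;0.002 0 0 0'| sed -n '2p;4p'; done
```

```text
t: 18.5
tcp_pos: [0.459, -0.0483, 0.0448]
contact_force: [0.1, -5.1, 1.2]
tcp_pos: [0.4592, -0.0463, 0.0448]
contact_force: [0.7, -5.1, 1.1]
tcp_pos: [0.4594, -0.0443, 0.0448]
contact_force: [-0.8, -4.4, 0.4]
tcp_pos: [0.4595, -0.0427, 0.0448]
contact_force: [-0.7, -5.9, 1.0]
tcp_pos: [0.4596, -0.0423, 0.0448]
contact_force: [-0.1, -8.2, -0.3]
```

```bash
python3 drive.py '0.001 0 0 0;0.002 0 0 0;0.002 0 0 0'| sed -n '2p;4p'
python3 drive.py '-0.001 0 0 0;-0.002 0 0 0;-0.003 0 0 0;-0.004 0 0 0;-0.005 0 0 0'| sed -n '2p;4p'
python3 drive.py '-0.001 0 0 0;-0.003 0 0 0;-0.006 0 0 0;-0.012 0 0 0;-0.02 0 0 0'| sed -n '2p;4p'
python3 drive.py '0 0 -0.05 0;0 0 -0.1 0;-0.05 0 -0.12 0;-0.11 0 -0.12 0;-0.17 0 -0.12 0'| sed -n '1,2p;4p'
python3 drive.py '-0.03 0 0 0;-0.05 0 0 0;-0.05 0 0 0'| sed -n '1,2p;4p'
python3 - <<'E'
from h import *
from plant import r, eyes
R=lambda a,f:cv2.resize(a,None,fx=f,fy=f,interpolation=cv2.INTER_CUBIC)
s=eyes.camera('side')['image'];t=eyes.camera('top')['image'];cv2.imwrite('pics/fs.png',s);cv2.imwrite('pics/ft.png',t)
im=np.zeros((560,800,3),np.uint8);im[:,:400]=R(s[205:345,230:330],4);im[:400,400:]=R(t[220:320,275:375],4);cv2.imwrite('pics/c6.png',im)
E
```

```text
tcp_pos: [0.4596, -0.0422, 0.0448]
contact_force: [-0.9, -11.7, -0.2]
tcp_pos: [0.4596, -0.0429, 0.0448]
contact_force: [0.2, -4.0, 0.3]
tcp_pos: [0.4578, -0.063, 0.0448]
contact_force: [0.4, 0.4, -0.2]
t: 21.75
tcp_pos: [0.4434, -0.2341, 0.1655]
contact_force: [1.1, -1.4, -0.2]
t: 22.12
tcp_pos: [0.4378, -0.2846, 0.1649]
contact_force: [0.2, 0.1, 0.2]
```

View pics/c6.png

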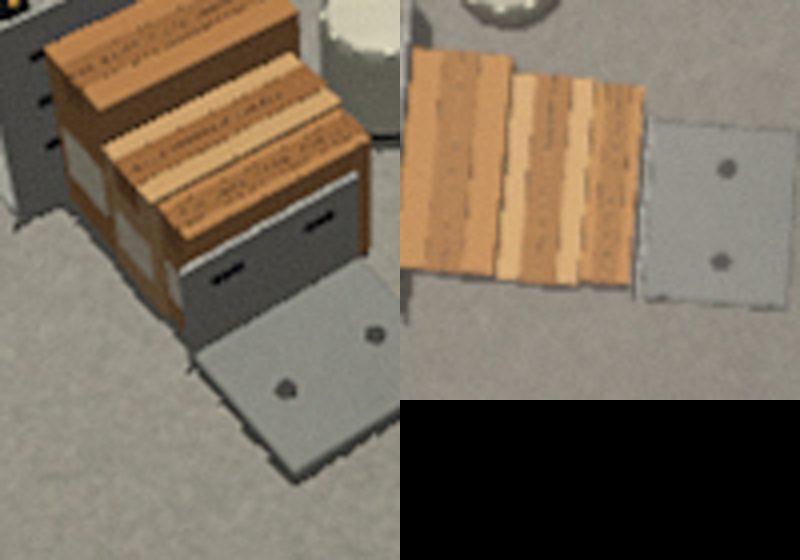

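The final picture shows carton_c flush against b and the bookend's plate against carton_c: carton edge (644,86)–(632,285), plate edge (649,120)–(638,298). I'll check the residual gap numerically.

Run:
```python
from h import *
ax=np.array([.0852,.9964]);t=lambda u,v:((u-400+.5)/4-.5+275,(v+.5)/4-.5+220)
s=lambda u,v:((u+.5)/4-.5+230,(v+.5)/4-.5+205)
for n,C,uv,z in [('c out',P,t(644,88),.095),('c out',P,t(632,284),.095),('pl back',P,t(652,120),.082),('pl back',P,t(641,298),.082),('far',P,t(800,126),.014),('far',P,t(786,305),.014),
 ('S pl back',S,s(182,276),.082),('S pl back',S,s(358,176),.082),('S c out',S,s(184,239),.095),('S c out',S,s(368,143),.095),('S far',S,s(295,478),.014)]:
    X=at(C,uv,z);print(n,X.round(4),round(float(ax@X[:2]),4))
im=cv2.imread('pics/ft.png')
for y in(256,266,276,286): print(y,im[y,328:344].tolist())
```

```text
c out [ 0.5324 -0.0304  0.095 ] 0.0151
c out [ 0.4144 -0.0217  0.095 ] 0.0137
pl back [ 0.5137 -0.0354  0.082 ] 0.0085
pl back [ 0.4056 -0.0274  0.082 ] 0.0073
far [ 0.5127 -0.1328  0.014 ] -0.0886
far [ 0.3983 -0.1218  0.014 ] -0.0874
S pl back [ 0.405  -0.0282  0.082 ] 0.0064
S pl back [ 0.5192 -0.0372  0.082 ] 0.0072
S c out [ 0.4151 -0.0185  0.095 ] 0.0169
S c out [ 0.5315 -0.0316  0.095 ] 0.0138
S far [ 0.3962 -0.1254  0.014 ] -0.0911
256 [[88, 124, 161], [82, 123, 168], [84, 129, 173], [89, 134, 182], [94, 145, 194], [97, 145, 200], [90, 131, 172], [82, 102, 120], [114, 123, 125], [140, 147, 149], [145, 155, 157], [139, 148, 149], [141, 147, 149], [141, 151, 151], [142, 149, 151], [138, 147, 149]]
266 [[92, 134, 180], [85, 127, 175], [83, 122, 166], [92, 139, 186], [97, 149, 199], [98, 150, 198], [109, 133, 157], [101, 112, 117], [144, 151, 155], [139, 149, 154], [136, 144, 145], [141, 147, 148], [141, 149, 151], [139, 146, 149], [140, 148, 150], [141, 149, 148]]
276 [[94, 138, 184], [89, 132, 180], [95, 141, 190], [96, 144, 199], [100, 149, 201], [102, 129, 156], [94, 101, 108], [147, 155, 158], [136, 146, 147], [130, 139, 142], [139, 146, 150], [138, 147, 148], [140, 147, 146], [137, 147, 147], [141, 147, 151], [141, 149, 149]]
286 [[89, 131, 181], [93, 139, 188], [95, 143, 196], [99, 148, 199], [106, 133, 162], [96, 108, 118], [155, 160, 161], [146, 155, 158], [133, 139, 142], [139, 146, 148], [140, 147, 149], [137, 144, 145], [139, 148, 146], [139, 146, 147], [138, 146, 146], [140, 146, 148]]
```

The plate appears to be about 2 mm short of the carton, having likely rebounded when I unloaded. I'll nudge it again gently and unload more slowly.

```bash
python3 drive.py '0.06 0 0 0;0.12 0 0 0;0.18 0 0 0;0.217 0 0 0;0.217 0 0.03 0' 0.06| sed -n '1,2p;4p'
python3 -c "
from h import *;delta([.4578,-.060,.045])"
```

```text
t: 22.85
tcp_pos: [0.4601, -0.0597, 0.1359]
contact_force: [-0.0, -1.3, -1.1]
t 22.85 tcp [ 0.4601 -0.0597  0.1359] tool d [-0.0009 -0.0027  0.0909] turn 0.0117 F [-0.  -1.3 -1.1] w 0.0604
```

```bash
python3 drive.py '0 -0.002 0.03 0.012;0 -0.002 0.06 0.012;0 -0.002 0.078 0.012;0 -0.002 0.086 0.012;0 -0.002 0.089 0.012'| sed -n '1,2p;4p'
python3 drive.py '0.003 0 0 0;0.006 0 0 0;0.009 0 0 0;0.011 0 0 0'| sed -n '2p;4p'
for i in 1 2 3 4; do python3 drive.py '0.0007 0 0 0;0.0014 0 0 0'| sed -n '2p;4p'; done
```

```text
t: 23.48
tcp_pos: [0.4556, -0.0652, 0.0458]
contact_force: [0.2, 0.4, 0.8]
tcp_pos: [0.4569, -0.0548, 0.046]
contact_force: [0.3, -0.8, 0.1]
tcp_pos: [0.4568, -0.0538, 0.0458]
contact_force: [0.3, -0.2, -0.1]
tcp_pos: [0.4569, -0.0524, 0.0458]
contact_force: [-0.1, -0.5, 0.1]
tcp_pos: [0.4571, -0.0509, 0.0458]
contact_force: [-0.1, 0.8, -0.5]
tcp_pos: [0.4572, -0.0495, 0.0458]
contact_force: [0.8, -0.4, -0.4]
```

```bash
python3 drive.py '0.0015 0 0 0;0.003 0 0 0'| sed -n '2p;4p'
for i in 1 2 3 4 5; do python3 drive.py '0.0007 0 0 0;0.0014 0 0 0'| sed -n '2p;4p'; done
```

```text
tcp_pos: [0.4575, -0.0465, 0.0458]
contact_force: [0.1, -0.6, -0.7]
tcp_pos: [0.4577, -0.0459, 0.0459]
contact_force: [-0.4, -2.3, -0.8]
tcp_pos: [0.4579, -0.0446, 0.0459]
contact_force: [-0.1, -3.9, -0.8]
tcp_pos: [0.4581, -0.0427, 0.0459]
contact_force: [0.7, -3.4, -0.1]
tcp_pos: [0.4581, -0.042, 0.0459]
contact_force: [0.2, -6.5, -0.5]
tcp_pos: [0.458, -0.0418, 0.0459]
contact_force: [-0.9, -8.0, -0.2]
```

The first contact now came about 4 mm early, so it had indeed come back. Unloading in fine steps this time.

```bash
for i in 1 2 3; do python3 drive.py '-0.0004 0 0 0;-0.0008 0 0 0;-0.0012 0 0 0;-0.0016 0 0 0'| sed -n '1,2p;4p'; done
```

```text
t: 26.98
tcp_pos: [0.458, -0.0418, 0.0459]
contact_force: [0.2, -5.2, 0.0]
t: 27.48
tcp_pos: [0.458, -0.0425, 0.0459]
contact_force: [-0.0, -3.2, 0.9]
t: 27.98
tcp_pos: [0.4578, -0.0444, 0.0458]
contact_force: [0.7, -3.3, -0.5]
```

```bash
for i in 1 2; do python3 drive.py '-0.0007 0 0 0;-0.0014 0 0 0;-0.002 0 0 0'| sed -n '1,2p;4p'; done
python3 - <<'E'
from h import *
from plant import r, eyes
print(r.get_obs()['contact_force'].round(2))
R=lambda a,f:cv2.resize(a,None,fx=f,fy=f,interpolation=cv2.INTER_CUBIC)
im=eyes.camera('side')['image'];cv2.imwrite('pics/us.png',im)
f=cv2.imread('pics/fs.png')
for n,(x0,y0,x1,y1) in dict(bookcorner=(272,288,285,303),basecorner=(296,315,310,330),clab=(268,270,277,283),blab=(258,256,270,275)).items():
    t=R(f[y0:y1,x0:x1],8);B=R(im[y0-4:y1+4,x0-4:x1+4],8)
    _,v,_,p=cv2.minMaxLoc(cv2.matchTemplate(B,t,cv2.TM_CCOEFF_NORMED));print(n,p[0]/8-4,p[1]/8-4,round(v,2))
E
```

```text
t: 28.35
tcp_pos: [0.457, -0.0452, 0.0455]
contact_force: [0.7, -0.7, 0.5]
t: 28.72
tcp_pos: [0.4572, -0.0483, 0.0458]
contact_force: [0.7, -1.1, -0.2]
[ 0.66 -1.12 -0.23]
bookcorner 3.125 4.0 0.45
basecorner -0.875 -0.375 0.95
clab -0.25 0.5 0.17
blab -0.25 -0.125 0.95
```

The tool was still being pushed back while retreating, so the bookend had been tipped slightly and settled back. I'll push with the fingers shut (tip lowest) and with less force.

```bash
python3 drive.py '-0.003 0 0 0;-0.003 0.001 0 0;-0.001 0.001 0.0012 0;0.001 0.001 0.0012 0' 0| sed -n '1,2p;4p'
for i in 1 2 3 4; do python3 drive.py '0.0008 0 0 0;0.0016 0 0 0'| sed -n '2p;4p'; done
```

```text
t: 29.28
tcp_pos: [0.4583, -0.0472, 0.0445]
contact_force: [0.8, -0.6, 1.0]
tcp_pos: [0.4586, -0.0457, 0.0446]
contact_force: [0.4, 0.5, 0.5]
tcp_pos: [0.4587, -0.0447, 0.0446]
contact_force: [0.0, -2.1, 0.1]
tcp_pos: [0.4588, -0.0439, 0.0446]
contact_force: [-0.4, -3.2, 0.4]
tcp_pos: [0.459, -0.0421, 0.0447]
contact_force: [-1.0, -6.6, -0.1]
```

```bash
python3 drive.py '0.0005 0 0 0;0.001 0 0 0'| sed -n '2p;4p'
for i in 1 2 3; do python3 drive.py '-0.0006 0 0 0;-0.0012 0 0 0;-0.0018 0 0 0'| sed -n '2p;4p'; done
python3 drive.py '-0.002 0 0 0;-0.006 0 0 0;-0.014 0 0 0;-0.014 0 -0.06 0;-0.014 0 -0.11 0'| sed -n '1,2p;4p'
python3 drive.py '-0.06 0 0 0;-0.12 0 0 0;-0.18 0 0 0;-0.21 0 0 0;-0.21 0 0 0'| sed -n '1,2p;4p'
python3 - <<'E'
from plant import r, eyes
import cv2,numpy as np
cv2.imwrite('pics/ft2.png',eyes.camera('top')['image']);cv2.imwrite('pics/fs2.png',eyes.camera('side')['image'])
a=cv2.imread('pics/ft.png').mean(2);b=cv2.imread('pics/ft2.png').mean(2)
for y in range(254,290,6): print(y,a[y-1:y+2,328:342].mean(0).astype(int),b[y-1:y+2,328:342].mean(0).astype(int))
g=lambda y,im:np.abs(np.diff(im[y-1:y+2,366:380].mean(0)))
for y in(262,274,286):
    print(y,a[y-1:y+2,368:380].mean(0).astype(int),b[y-1:y+2,368:380].mean(0).astype(int))
E
```

```text
tcp_pos: [0.459, -0.042, 0.0447]
contact_force: [-1.9, -6.3, 0.8]
tcp_pos: [0.459, -0.0421, 0.0447]
contact_force: [-0.6, -3.1, 0.3]
tcp_pos: [0.4588, -0.0436, 0.0446]
contact_force: [-1.0, -3.1, 0.6]
tcp_pos: [0.4587, -0.0444, 0.0446]
contact_force: [0.2, -0.4, -0.1]
t: 32.28
tcp_pos: [0.4569, -0.0603, 0.1559]
contact_force: [1.1, -0.4, 0.8]
t: 32.9
tcp_pos: [0.4349, -0.2724, 0.1549]
contact_force: [-0.0, -0.0, -0.2]
254 [131 129 131 132 142 145 134 117 121 158 156 147 144 146] [129 130 129 133 143 147 133 108 149 144 142 145 144 143]
260 [127 129 129 112 135 149 130 101 145 140 141 146 147 146] [127 130 131 112 133 148 117 105 157 154 145 145 145 146]
266 [133 129 126 140 147 145 130 112 151 148 141 144 146 145] [130 129 126 138 147 137 112 149 141 136 143 144 144 145]
272 [130 132 134 143 148 119 100 153 144 141 145 145 144 144] [128 130 137 144 147 113 109 156 153 142 144 146 145 143]
278 [130 128 140 148 139 127 105 151 144 138 144 144 144 146] [129 126 139 147 132 109 153 142 139 144 143 143 146 144]
284 [131 138 147 147 127 103 131 148 147 144 142 143 143 143] [131 140 144 148 118 100 144 147 142 143 141 141 142 139]
262 [140 139 140 139 139 135 133 135 134 132 137 134] [140 139 137 139 138 115 127 135 133 133 134 133]
274 [138 136 139 138 133 122 132 136 137 133 138 136] [138 137 137 138 121 126 135 136 133 135 135 135]
286 [138 143 138 136 123 127 133 132 135 134 135 132] [141 141 139 118 127 135 134 133 135 135 135 132]
```

Run:
```python
from h import *
ax=np.array([.0852,.9964])
def edge(im,y,x0,x1,ch):  # subpixel strongest fall in channel function
    p=ch(im[y-1:y+2].astype(float).mean(0))[x0:x1];d=-np.diff(p);i=int(np.argmax(d));w=d[max(i-1,0):i+2].clip(0);return x0+.5+(w*np.arange(max(i-1,0),max(i-1,0)+len(w))).sum()/w.sum()
rb=lambda p:p[:,2]-p[:,0]; g=lambda p:p.mean(1); ng=lambda p:-p.mean(1)
for f in('top0','ft','ft2'):
    im=cv2.imread(f'pics/{f}.png')
    for y in(262,268,274,280,286):
        o=[]
        if f!='top0':
            e=edge(im,y,328,341,rb);o.append(ax@at(P,(e,y),.095)[:2])
            k=int(e);e2=edge(im,y,k,k+5,ng);o.append(ax@at(P,(e2,y),.082)[:2]);e3=edge(im,y,366,380,g)
        else: e3=edge(im,y,428,440,g);o+=[at(P,(edge(im,y,390,398,g),y),0)[1]]
        X=at(P,(e3,y),.014);o.append(X[1] if f=='top0' else ax@X[:2]);print(f,y,np.round(o,4),'span',round(o[-2]-o[-1],4) if f=='top0' else round(o[0]-o[-1],4))
    if f!='top0':  # b/c boundary by darkest line, and a/b/c edges
        pass
```

```text
top0 262 [-0.1808 -0.2785] span 0.0977
top0 268 [-0.1808 -0.2779] span 0.0971
top0 274 [-0.1815 -0.279 ] span 0.0975
top0 280 [-0.1819 -0.2799] span 0.098
top0 286 [-0.1822 -0.2793] span 0.0971
ft 262 [ 0.0155  0.0115 -0.0858] span 0.1013
ft 268 [ 0.0153  0.0108 -0.0861] span 0.1014
ft 274 [ 0.0158  0.0118 -0.0864] span 0.1022
ft 280 [ 0.0159  0.0107 -0.0854] span 0.1014
ft 286 [ 0.016   0.0121 -0.0863] span 0.1024
ft2 262 [ 0.0154  0.0118 -0.0851] span 0.1005
ft2 268 [ 0.0156  0.0128 -0.0846] span 0.1002
ft2 274 [ 0.0155  0.0123 -0.0846] span 0.1001
ft2 280 [ 0.016   0.0131 -0.0849] span 0.1009
ft2 286 [ 0.0157  0.0121 -0.0839] span 0.0997
```

The carton is flush now (outer face at 0.0156 along the row), but the bookend may still be 1–2 mm short. One more low push, fingers shut, a little firmer.

```bash
python3 drive.py '0.06 0.002 0 0;0.12 0.002 0 0;0.18 0.002 0 0;0.212 0.002 0.03 0;0.212 0.002 0.07 0' 0| sed -n '1,2p;4p'
python3 -c "
from h import *;delta([.4583,-.050,.0440])"
```

```text
t: 33.62
tcp_pos: [0.4609, -0.0509, 0.0843]
contact_force: [0.3, -1.0, -0.7]
t 33.625 tcp [ 0.4609 -0.0509  0.0843] tool d [ 0.0005 -0.0027  0.0403] turn -0.0006 F [ 0.3 -1.  -0.7] w -0.0005
```

```bash
python3 drive.py '0 -0.002 0.025 0;0 -0.002 0.035 0;0.003 -0.002 0.038 0;0.007 -0.002 0.0385 0'| sed -n '1,2p;4p'
python3 drive.py '0.002 0 0 0;0.004 0 0 0'| sed -n '2p;4p'
python3 -c "
from h import *;delta([.4583,-.0421,.0442])"
```

```text
t: 34.12
tcp_pos: [0.459, -0.0501, 0.0468]
contact_force: [-0.3, -0.2, -0.2]
tcp_pos: [0.4591, -0.0463, 0.0467]
contact_force: [-0.0, -0.2, 0.0]
t 34.375 tcp [ 0.4591 -0.0463  0.0467] tool d [ 0.0041 -0.0012  0.0025] turn -0.0122 F [-0.  -0.2  0. ] w 0.0002
```

```bash
python3 drive.py '0.0 -0.001 0.002 0;0.001 -0.001 0.0025 -0.012;0.002 -0.001 0.0025 -0.012'| sed -n '2p;4p'
for i in 1 2 3; do python3 drive.py '0.0008 0 0 0;0.0016 0 0 0'| sed -n '2p;4p'; done
```

```text
tcp_pos: [0.4576, -0.0445, 0.0435]
contact_force: [-0.5, -2.3, -0.3]
tcp_pos: [0.4576, -0.044, 0.0436]
contact_force: [-0.7, -3.4, -0.5]
tcp_pos: [0.4578, -0.042, 0.0436]
contact_force: [-1.0, -4.8, -1.6]
tcp_pos: [0.4578, -0.0417, 0.0436]
contact_force: [-0.5, -7.9, -1.6]
```

```bash
python3 drive.py '0.0008 0 0 0;0.0012 0 0 0'| sed -n '2p;4p'
for i in 1 2 3; do python3 drive.py '-0.0008 0 0 0;-0.0016 0 0 0;-0.0024 0 0 0'| sed -n '1,2p;4p'; done
python3 drive.py '-0.003 0 0 0;-0.009 0 0 0;-0.016 0 0 0;-0.016 0 -0.06 0;-0.016 0 -0.11 0'| sed -n '1,2p;4p'
python3 drive.py '-0.06 0 0 0;-0.12 0 0 0;-0.18 0 0 0;-0.21 0 0 0;-0.21 0 0 0'| sed -n '1,2p;4p'
python3 - <<'E'
from h import *
from plant import r, eyes
cv2.imwrite('pics/ft3.png',eyes.camera('top')['image']);cv2.imwrite('pics/fs3.png',eyes.camera('side')['image'])
ax=np.array([.0852,.9964])
def edge(im,y,x0,x1,ch):
    p=ch(im[y-1:y+2].astype(float).mean(0))[x0:x1];d=-np.diff(p);i=int(np.argmax(d));w=d[max(i-1,0):i+2].clip(0);return x0+.5+(w*np.arange(max(i-1,0),max(i-1,0)+len(w))).sum()/w.sum()
rb=lambda p:p[:,2]-p[:,0]; g=lambda p:p.mean(1); ng=lambda p:-p.mean(1)
im=cv2.imread('pics/ft3.png')
for y in(256,262,268,274,280,286):
    e=edge(im,y,328,341,rb);k=int(e);e2=edge(im,y,k,k+5,ng);e3=edge(im,y,366,380,g)
    print(y,np.round([ax@at(P,(e,y),.095)[:2],ax@at(P,(e2,y),.082)[:2],ax@at(P,(e3,y),.014)[:2]],4),im[y-1:y+2,330:340].mean((0,2)).astype(int))
E
```

```text
tcp_pos: [0.4578, -0.0417, 0.0436]
contact_force: [-2.0, -8.8, -1.4]
t: 36.12
tcp_pos: [0.4578, -0.0417, 0.0436]
contact_force: [-0.5, -4.5, -0.6]
t: 36.5
tcp_pos: [0.4579, -0.0419, 0.0436]
contact_force: [0.7, -1.0, -0.9]
t: 36.88
tcp_pos: [0.4578, -0.0452, 0.0437]
contact_force: [0.7, 0.0, -0.4]
t: 37.5
tcp_pos: [0.456, -0.0626, 0.1549]
contact_force: [1.1, 0.8, 0.0]
t: 38.12
tcp_pos: [0.4364, -0.2748, 0.1539]
contact_force: [-0.3, 0.2, -0.6]
256 [ 0.0156  0.015  -0.0814] [131 135 144 144 127 155 138 137 144 147]
262 [ 0.0156  0.0125 -0.0825] [130 125 138 148 138 142 147 146 145 143]
268 [ 0.0159  0.0153 -0.0827] [120 137 144 127 154 141 138 145 144 145]
274 [ 0.016   0.0142 -0.0821] [139 145 146 142 151 149 146 143 141 143]
280 [ 0.0165  0.0156 -0.0805] [143 144 121 153 138 136 142 142 144 145]
286 [ 0.0161  0.0145 -0.0816] [146 148 130 152 152 145 144 143 144 143]
```

The dark gap is gone, and the carton-to-base-end span (97.5 mm) matches the bookend's own measured length. Contact also let go cleanly, without following the finger. Handing in.

```bash
python3 -c "
from plant import r, eyes
print(r.job_done())"
```

```text
the job is handed in; nothing more can be done
None
```

I handed the job in at about 38 s with the slumped carton upright and flush against its neighbour and the bookend square against it; it took extra pushes after both first settled back a few millimetres, and I checked the final fit only by measuring the camera images.

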